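# Sweep washed stir bars off the deck into the tray's trough and shut its cover

## Robot

A 6-joint arm with a two-finger parallel gripper is mounted at the origin on a cart in front of the work surface, level with it; the furniture and walls round the work are solid. World frame = base frame: x ahead of the robot, y to its left, z up, the work surface at z = 0. Lengths are in m, angles in degrees, forces in N, time in s.
With the tool pointing down it reaches from about 0.4 to 0.825 m from the base axis. Payload 7 kg.
Tool frame: the origin (TCP) lies midway between the tips of the shut fingers; the grasp point (between the pads) lies 19 mm behind it (r.grasp_offset is the distance from the TCP to the grasp point, in m); z points along the fingers, x is the direction in which the jaws open and shut, and the axes are right-handed (so a half turn about z gives the same grasp; the last joint's range is limited). The gripper opens to 88 mm and grips with 3 to 60 N. Pads are 19 mm wide; open, the fingers measure 130 mm over their backs; the gripper's body (78 mm by 193 mm) begins 47 mm behind the grasp point.
Start: joints at [-53.165, 20.546, 0.682, 0, -70.136, -16.507], TCP at [0.234, -0.633, 0.227] pointing down, gripper open.
Joint ranges: [-176.03, 176.03], [-82.01, 121.73], [-58.28, 71.71], [-173.87, 95.51], [-174.79, -0.11], [-173.66, 173.66]. Speed limits (degrees/s): [136.94, 136.94, 172.46, 180, 180, 180].

## Interface

Orientations are given as [roll, pitch, yaw] about the fixed x, y, z axes, in that order (R = Rz(yaw) Ry(pitch) Rx(roll)).
In Python, from plant import r gives the robot as it stands.
- The arm moves only by the tool step_arm, never from a script. Its argument "deltas" is a list of rows, each a list of 7 numbers: the turn, a rotation vector about the tool's x, y, z in rad, then the shift along the tool's x, y, z in mm, then the opening, from -1 (shut) to 1 (fully open), so that 0 is half open. In form: [[ax, ay, az, x, y, z, grip], ...]. A call has 1 to 10 rows; each row shifts and turns the pose as measured when the row begins, along the tool's axes as they then stand; what a row does not reach is not made up. A row lasts 1/10 s, in which the tool goes at most 50 mm and 8.59 degrees, less where a joint would pass 70% of its speed; a pose out of reach is approached as far as the arm can. A call with a gripper value outside its range is refused whole. The fingers move at their own pace and stop on an object; "squeeze" is the grip in N (left out, the last holds). Time passes only in rows, so rows that do not move let the fingers close. It gives the time, the measured TCP pose, the force and the opening at its end, in the units of the state.
- r.get_state(): the state, without advancing time (a new reading comes with each control period).
- r.capture(name): name is "scene" or "top" or "wrist"; returns the picture (420x560x3 uint8, red, green, blue); there is no depth.
- r.camera_info(name): a dict with "vertical_fov" (degrees; the focal length in pixels is half the picture's height over the tangent of half this angle, whatever the lens; pixels are square), "cx", "cy" (the principal point, pixels), "view" (4x4, takes a point from world to camera coordinates). Camera axes: x right, y down, z forward; pixel columns grow to the right and rows downward; lengths in m; the calibration is good to about 2 mm. A picture is of the moment at which its call begins: read the wrist's pose just before it. camera_info takes no time and is no camera call; for the wrist camera it gives the pose at the moment of the call.
- r.close_job(): hands the job in, once; it reports no verdict.
The state is a dict: "time_s": time; "joints": joint angles; "qd": joint speeds; "joint_torque": joint torques, N m; "tcp_pos": TCP position; "eef_rot": TCP orientation; "contact_force": force on the tool from outside, world axes, zero at the start; "moment": the same for the moment, N m; "gripper_width": finger opening in m.
Only numpy, scipy, OpenCV 4.12 (cv2) and the standard library are available. Lean on these libraries where they do the work, as an engineer would, in place of code of your own. Each camera call takes 0.05 s, during which the arm holds its last target.

## Task

Put the three washed stir bars away: with the fingers, sweep them across the deck of the dark grey tray and over the ledge so that all three lie in the sunken trough, and then push the trough's hinged cover fully shut over them. Slide the bars only, do not pick them up, and leave the tweezers, petri dish and sample jar beside the tray where they are.

Things in the scene. Friction and masses are not known exactly. Their poses are not given: they have to be found in the camera images.
- tray: Dark grey tray, 198 (its x) by 226 (y) by 34 mm high, fixed to the worktop. Origin on the worktop, at mid-length; x runs along ledge and trough, y from the trough across the deck, z up. Deck: flat, 24 mm above the worktop, from y = -46 mm (the ledge, a plain drop) to +130, x = -95 to +95. A 4 mm thick wall, top 34 mm above the worktop, runs round the whole tray; none at the ledge.
- trough (a point): Middle of the trough's floor, 4 mm above the worktop (20 mm below the deck), at y = -67 mm of the tray's frame; axes as the tray's. The trough is 42 mm wide (y = -88 to -46 mm of the tray) and 190 mm long, open towards the top.
- cover (a joint): Hinge of the trough's cover. 0: shut, level over the trough, top face 38 mm above the worktop; positive: open; 1.57 upright; 2.3 end stop. It starts at 1.9 to 2.2, leaning away from the deck. Hinge line along the tray's x at y = -90, z = 36.5 mm, on the outer wall. Slightly stiff (0.022 N m, under 1 N at the edge): the cover stays at any angle and must be pushed all the way down.
- cover_edge (a point): Middle of the free edge of the cover, an aluminium plate 194 mm long, 2.5 mm thick, reaching 48 mm from the hinge line, with a 9 mm lip along its free edge that points down when shut. The point moves with the cover; its x runs along the hinge, its y from hinge to free edge.
- stir_bar0_center (a point): Centre of a white PTFE stir bar, 30 mm long and 9 mm thick, with a ring round its middle; it lies on the deck in any direction. The point's y is the bar's long axis. It slides and does not roll; stir_bar0 is the middle-sized one.
- stir_bar1_center (a point): Centre of a white PTFE stir bar, 38 mm long and 9 mm thick, with a ring round its middle; it lies on the deck in any direction. The point's y is the bar's long axis. It slides and does not roll; stir_bar1 is the longest one.
- stir_bar2_center (a point): Centre of a white PTFE stir bar, 25 mm long and 9 mm thick, with a ring round its middle; it lies on the deck in any direction. The point's y is the bar's long axis. It slides and does not roll; stir_bar2 is the shortest one.
- tweezers: Steel tweezers, 132 mm long (their y), 20 mm wide, 10 mm high, lying on the worktop beside the tray's -x side. Origin: middle of the underside. To be left alone.
- petri_dish: Glass petri dish, 64 mm across, 18 mm high, on the worktop beyond the tray's +y side. Origin: centre of the underside. To be left alone.
- sample_jar: Clear sample jar with a white screw cap, 33 mm across, 55 mm high, upright on the worktop off the tray's corner at +x, -y (the trough's far end). Origin: centre of the underside. To be left alone.

How it is judged:
By the outcome, as a careful person would: the job done as asked, in the order asked, and still so for the second after the job is handed in, with the robot touching nothing.
It also fails if it takes over 64 s, if anything falls off the work surface, if the arm or the gripper's body presses on something with over 40 N, if the wrist force passes 120 N, or if a joint passes its speed limit or range.

## Working session

There is one attempt and no reset: what is moved stays moved. The work goes in short steps, Python scripts to look and compute and a tool call to move; the robot and the scene stay as the last step left them, time stands still between calls to the robot, and variables do not carry over. Pictures are saved under pics/ and viewed, and the job is handed in when it is done.

Besides the shell and the picture viewer there is one more tool, called after "Emit:" as a command line: name --pt "numbers of a row" for each row, then --argument value for the rest. step_arm: Moves the arm, as the interface text tells. Its arguments: {"type":"object","properties":{"deltas":{"type":"array","items":{"type":"array","items":{"type":"number"}}},"squeeze":{"type":"number"}},"required":["deltas"]}

```bash
mkdir -p pics; ls; python3 - <<'E'
from plant import r
import cv2
print(r.get_state())
for n in ("scene","top"):
    cv2.imwrite(f"pics/{n}0.png",r.capture(n)[:,:,::-1]); print(n,r.camera_info(n))
E
```

```text
pics
{'time_s': 0.0, 'joints': array([-5.31657805e+01,  2.05895662e+01,  6.34239525e-01, -1.95146152e-02,
       -7.01361626e+01, -1.65072711e+01]), 'qd': array([ 0.06328555, -0.01889137,  0.08162253, -0.01142938,  0.11168049,
        0.07987194]), 'joint_torque': array([ 1.69911906e-03, -5.82723427e+01,  2.93065685e+01,  6.99705809e+00,
        7.11882240e-03, -1.90579881e-04]), 'tcp_pos': array([ 0.23428573, -0.6325169 ,  0.22564923]), 'eef_rot': array([-1.79991591e+02, -9.29313858e-02,  1.10320296e+02]), 'contact_force': array([ 0.90914052, -0.05960125, -1.00457212]), 'moment': array([-0.0040546 , -0.01647227,  0.0301391 ]), 'gripper_width': 0.0874821537461095}
scene {'vertical_fov': 48.10271998797603, 'cx': 280.14268111073767, 'cy': 207.31005909226792, 'view': array([[ 0.98097327,  0.19271939, -0.02346645, -0.56113859],
       [ 0.06145137, -0.42288481, -0.90409743,  0.04394204],
       [-0.18416071,  0.88545337, -0.42668157,  1.02931423],
       [ 0.        ,  0.        ,  0.        ,  1.        ]])}
top {'vertical_fov': 48.76264837114248, 'cx': 275.8232532423215, 'cy': 211.9127171160236, 'view': array([[ 0.00440649, -0.99996995,  0.00637775,  0.0343512 ],
       [-0.99000955, -0.00526126, -0.14090213,  0.58811914],
       [ 0.14093145, -0.00569315, -0.99000299,  1.08070533],
       [ 0.        ,  0.        ,  0.        ,  1.        ]])}
```

View pics/scene0.png

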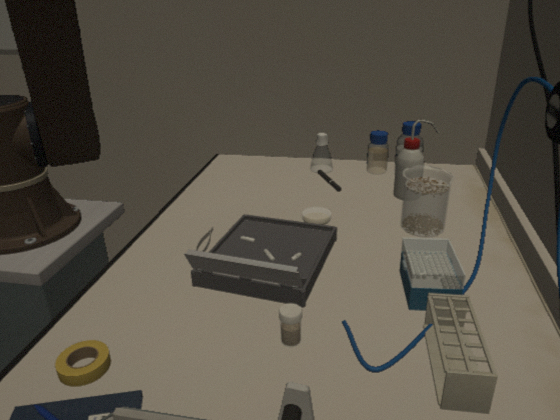

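View pics/top0.png

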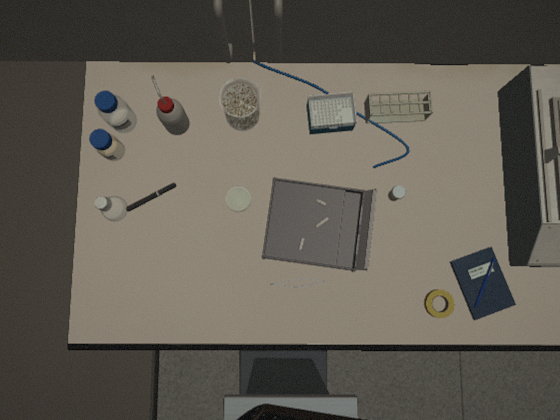

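The overhead view has the tray at about (320,225), with the trough and cover at its right end (world −y) and three bars near (321,202), (322,222) and (302,244). I'll enlarge it.

```bash
python3 - <<'E'
import cv2
a=cv2.imread("pics/top0.png")[165:300,225:415]
cv2.imwrite("pics/top0c.png",cv2.convertScaleAbs(cv2.resize(a,None,fx=4.2,fy=4.2,interpolation=cv2.INTER_CUBIC),alpha=1.5))
a=cv2.imread("pics/scene0.png")[195:350,175:360]
cv2.imwrite("pics/scene0c.png",cv2.convertScaleAbs(cv2.resize(a,None,fx=3.8,fy=3.8,interpolation=cv2.INTER_CUBIC),alpha=1.5))
E
```

```text
(no output)
```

View pics/top0c.png

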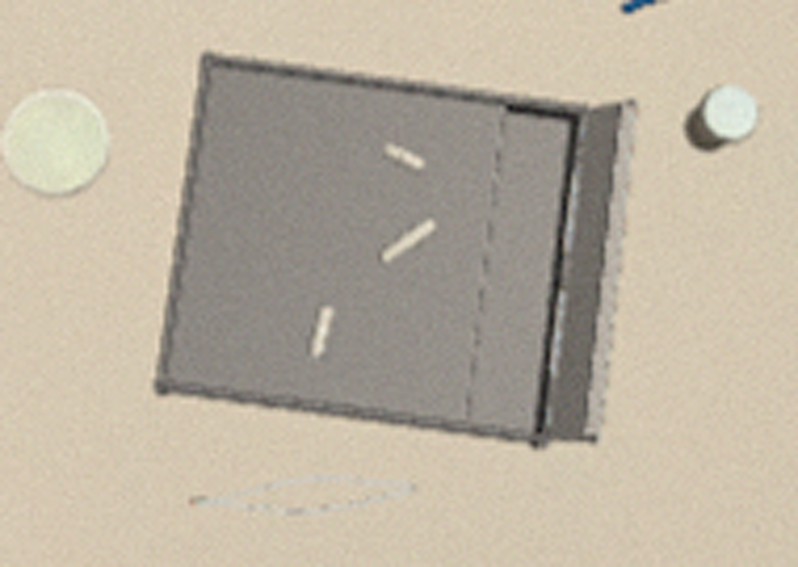

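View pics/scene0c.png

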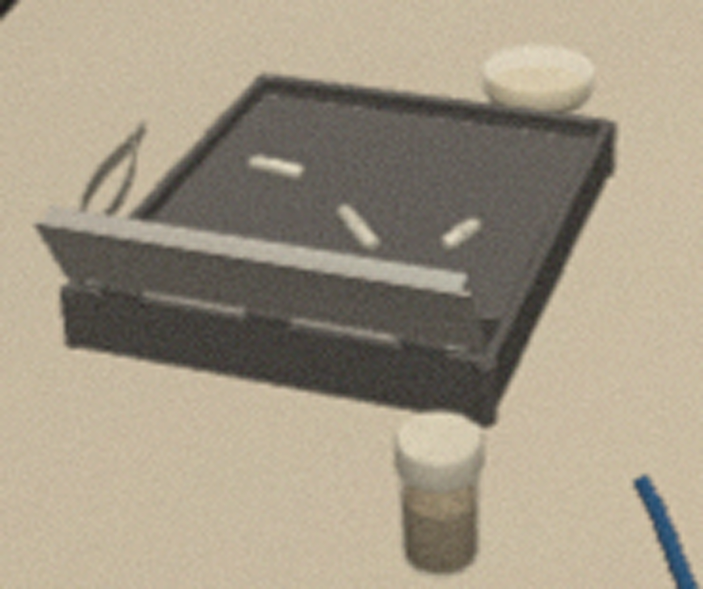

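```bash
cat > h.py <<'E'
import numpy as np
from plant import r
def ray(n,u,v,z,ci=None):
    ci=ci or r.camera_info(n); V=ci["view"]; f=210/np.tan(np.radians(ci["vertical_fov"]/2))
    R=V[:3,:3]; c=-R.T@V[:3,3]; d=R.T@np.array([(u-ci["cx"])/f,(v-ci["cy"])/f,1])
    return c+d*(z-c[2])/d[2]
def proj(n,p,ci=None):
    ci=ci or r.camera_info(n); V=ci["view"]; f=210/np.tan(np.radians(ci["vertical_fov"]/2))
    q=V[:3,:3]@np.asarray(p)+V[:3,3]; return np.array([f*q[0]/q[2]+ci["cx"],f*q[1]/q[2]+ci["cy"]])
E
python3 - <<'E'
from h import *
from scipy.optimize import least_squares
T=lambda u,v:((u+.5)/4.2+225-.5,(v+.5)/4.2+165-.5)
S=lambda u,v:((u+.5)/3.8+175-.5,(v+.5)/3.8+195-.5)
P=lambda q:(lambda u:u)
obs=[("top",T(205,57),(99,132,34)),("top",T(159,389),(-99,132,34)),("top",T(540,442),(-99,-92,34)),("top",T(585,108),(99,-92,34)),
("top",T(503,105),(95,-46,24)),("top",T(468,418),(-95,-46,24)),
("scene",S(616,120),(99,132,34)),("scene",S(262,76),(-99,132,34)),("scene",S(64,288),(-99,-92,34)),("scene",S(494,360),(99,-92,34)),("scene",S(66,342),(-99,-92,0)),("scene",S(490,420),(99,-92,0))]
def w(p,q):
    c,s=np.cos(p[2]),np.sin(p[2]); x,y,z=np.array(q)/1000
    return np.array([p[0]+c*x-s*y,p[1]+s*x+c*y,z])
f=lambda p:np.concatenate([proj(n,w(p,q))-o for n,o,q in obs])
s=least_squares(f,[.55,-.08,-.1],loss="soft_l1",f_scale=1); print(s.x,np.degrees(s.x[2])); print(f(s.x).round(1).reshape(-1,2))
p=s.x
def tr(W): 
    c,s_=np.cos(p[2]),np.sin(p[2]); d=W[:2]-p[:2]; return (np.array([c*d[0]+s_*d[1],-s_*d[0]+c*d[1]])*1000).round(1)
for nm,n,e in [("b2","top",[T(388,149),T(424,163)]),("b1","top",[T(385,259),T(434,223)]),("b0","top",[T(328,308),T(317,355)]),
 ("b2","scene",[S(447,243),S(478,221)]),("b1","scene",[S(340,207),S(375,246)]),("b0","scene",[S(250,160),S(301,170)])]:
    W=[ray(n,*x,.0285) for x in e]; print(nm,n,[tr(x) for x in W],np.linalg.norm(W[0]-W[1])*1000)
for a in (1.9,2.0,2.1,2.2):
    q=lambda x:(x,-90+48*np.cos(a),36.5+48*np.sin(a)); print(a,[proj(n,w(p,q(x))) for n in("top","scene") for x in(-97,97)])
print("obs",T(597,438),T(632,103),S(37,225),S(468,292))
W=ray("top",*T(730,110),.055);print("jar",W,tr(W))
W=ray("top",*T(50,140),.018);print("dish",W,tr(W))
for c in((190,500),(412,487),(300,513)):print(tr(ray("top",*T(*c),.005)))
E
```

```text
[ 0.55999442 -0.07434617 -0.13518849] -7.7457299786327525
[[ 0.1 -1.2]
 [-0.4 -0.4]
 [ 1.3  0.1]
 [-0.1 -0.8]
 [ 0.  -0.3]
 [-0.9  1.5]
 [-1.2 -0.4]
 [-0.5 -1.1]
 [-0.  -1. ]
 [-0.9 -0.1]
 [ 1.5  1.5]
 [ 0.2  1.8]]
b2 top [array([57.8, 18.2]), array([52.5, -3.7])] 22.558440946535924
b1 top [array([-6.8, 11.7]), array([ 18.2, -13.9])] 35.74227967149221
b0 top [array([-39.7,  40.8]), array([-67.5,  43.6])] 27.963500314121166
b2 scene [array([51.4, -1.3]), array([59.5, 21.9])] 24.547805741590636
b1 scene [array([-8.1, 15.5]), array([ 20.2, -13.4])] 40.365720146680104
b0 scene [array([-68.6,  46.5]), array([-39.8,  44.2])] 28.91388261466216
1.9 [array([364.09106828, 269.52286516]), array([373.34970676, 187.33095369]), array([185.43738075, 248.92566618]), array([299.87691371, 267.61497052])]
2.0 [array([365.86455801, 269.80853235]), array([375.06459854, 187.73726856]), array([184.19503546, 251.21483427]), array([299.02624381, 270.17563138])]
2.1 [array([367.5080791 , 270.08427688]), array([376.64931014, 188.16604472]), array([183.0346784 , 253.69427964]), array([298.2092175 , 272.93505277])]
2.2 [array([369.00408792, 270.3470845 ]), array([378.0869808 , 188.61238492]), array([181.97053005, 256.33749488]), array([297.43572571, 275.86342268])]
obs (366.76190476190476, 268.9047619047619) (375.0952380952381, 189.14285714285714) (184.3684210526316, 253.8421052631579) (297.7894736842105, 271.4736842105263)
jar [ 0.6390224  -0.25826651  0.055     ] [ 103.1 -171.6]
dish [0.62578391 0.13479347 0.018     ] [ 37.  216.1]
[-159.9  104.6]
[-134.4  -22.7]
[-158.4   40.1]
```

Emit:
step_arm --pt "0 0 -0.135 0 0 0 -1" --pt "0 0 -0.135 0 0 0 -1" --pt "0 0 -0.135 0 0 0 -1" --pt "0 0 -0.135 0 0 0 -1" --pt "0 0 -0.135 0 0 0 -1" --pt "0 0 -0.135 0 0 0 -1" --pt "0 0 -0.135 0 0 0 -1" --pt "0 0 -0.135 0 0 0 -1"

```text
time_s: 0.9
tcp_pos: [0.2334, -0.6304, 0.221]
eef_rot: [179.5, -0.3, 174.5]
contact_force: [0.8, 0.1, 0.4]
gripper_width: 0.0291
```

```bash
cat > go.py <<'E'
# usage: go.py x y z (tray mm) -> remaining tool delta
import sys
from h import *
from scipy.spatial.transform import Rotation as Ro
s=r.get_state(); P=np.array([.55999,-.07435,0]); B=Ro.from_euler("z",-7.746,degrees=True)
R=Ro.from_euler("xyz",s["eef_rot"],degrees=True)
G=Ro.from_euler("xyz",[180,0,172.25],degrees=True)
print("t",round(s["time_s"],2),"tray",(B.inv().apply(s["tcp_pos"]-P)*1000).round(1),"w",round(s["gripper_width"],4),"F",s["contact_force"].round(1),"rot",(R.inv()*G).as_rotvec().round(3))
a=list(map(float,sys.argv[1:]))
for i in range(0,len(a),3):
    t=P+B.apply(np.array(a[i:i+3])/1000); print("delta",(R.inv().apply(t-s["tcp_pos"])*1000).round(1), "reach",np.hypot(*t[:2]).round(3))
E
python3 go.py -54 70 150 -54 70 27
```

```text
t 0.9 tray [-248.7 -595.   221. ] w 0.0291 F [0.8 0.1 0.4] rot [ 0.008 -0.005  0.039]
delta [-220.9  656.2   75.4] reach 0.516
delta [-221.5  655.2  198.4] reach 0.516
```

Emit:
step_arm --pt "0.008 -0.005 0.039 -14 44 0 -1" --pt "0 0 0 -16 46 0 -1" --pt "0 0 0 -16 46 0 -1" --pt "0 0 0 -16 46 0 -1" --pt "0 0 0 -16 46 0 -1" --pt "0 0 0 -16 46 0 -1" --pt "0 0 0 -16 46 0 -1" --pt "0 0 0 -16 46 0 -1" --pt "0 0 0 -16 46 0 -1" --pt "0 0 0 -16 46 0 -1"

```text
time_s: 1.9
tcp_pos: [0.4483, -0.1863, 0.2163]
eef_rot: [179.7, -0.4, 172.2]
contact_force: [1.2, 0.5, -0.3]
gripper_width: 0.0006
```

```bash
python3 go.py -54 70 150 -54 70 27
```

```text
t 1.9 tray [ -95.6 -126.   216.3] w 0.0006 F [ 1.2  0.5 -0.3] rot [ 0.005 -0.006 -0.001]
delta [-41.8 195.7  67. ] reach 0.516
delta [-42.5 195.1 190. ] reach 0.516
```

Emit:
step_arm --pt "0.005 -0.006 0 -10 45 0 -1" --pt "0 0 0 -11 45 0 -1" --pt "0 0 0 -11 45 0 -1" --pt "0 0 0 -10 45 20 -1" --pt "0 0 0 0 15 30 -1" --pt "0 0 0 0 0 30 -1" --pt "0 0 0 0 0 30 -1" --pt "0 0 0 0 0 20 -1" --pt "0 0 0 0 0 0 -1"

```text
time_s: 2.8
tcp_pos: [0.5194, 0.0153, 0.0831]
eef_rot: [179.9, 0.1, 172.7]
contact_force: [-0.2, 0.5, -0.6]
gripper_width: 0.0004
```

```bash
python3 go.py -54 70 150 -54 70 27; python3 - <<'E'
from h import *; import cv2
for n in("top","wrist","scene"):
  cv2.imwrite(f"pics/{n}1.png",cv2.convertScaleAbs(r.capture(n)[:,:,::-1],alpha=1.4))
E
```

```text
t 2.8 tray [-52.3  83.4  83.1] w 0.0004 F [-0.2  0.5 -0.6] rot [0.001 0.002 0.008]
delta [  1.6 -13.3 -67. ] reach 0.516
delta [  1.9 -13.4  56. ] reach 0.516
```

View pics/wrist1.png

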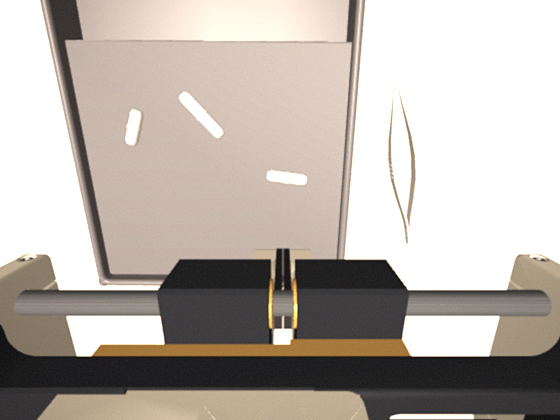

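View pics/scene1.png

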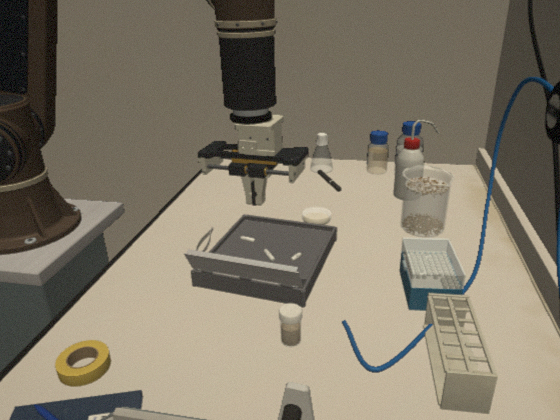

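The wrist view shows the three bars at (134,127), (200,115) and (287,178), and the ledge line at row 41. I'll zoom in to see the shape of the fingertips.

```bash
python3 - <<'E'
from h import *; import cv2
s=r.get_state();print(proj("scene",s["tcp_pos"]),proj("wrist",s["tcp_pos"]),proj("top",s["tcp_pos"]))
ci=r.camera_info("wrist")
print(proj("wrist",s["tcp_pos"]+np.array([0.02,0,0])))
a=cv2.imread("pics/scene1.png")[120:260,180:330]; b=cv2.imread("pics/wrist1.png")[230:370,200:370]
k=lambda a:cv2.resize(cv2.convertScaleAbs(a,alpha=1.3),(390,364),interpolation=cv2.INTER_CUBIC)
cv2.imwrite("pics/z1.png",np.hstack([k(a),k(b)]))
E
```

```text
[255.27675732 202.66629837] [280.26203804 262.68692678] [285.09311874 237.54185569]
[247.61597713 266.29518981]
```

View pics/z1.png

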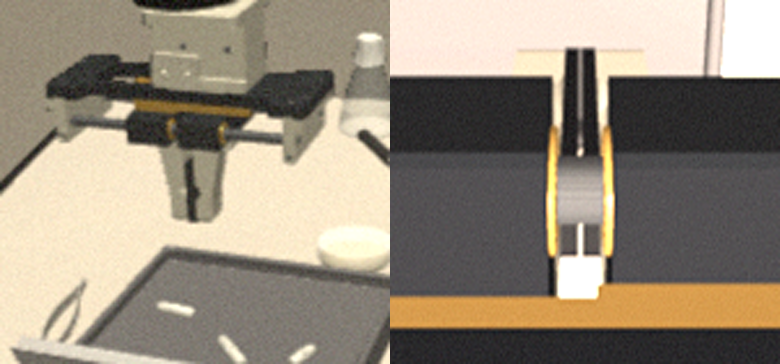

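Shut, the tips make a pusher about 33 mm wide, which suits this. Lowering behind stir_bar0.

Emit:
step_arm --pt "0 0 0 2 -11 18 -1" --pt "0 0 0 0 -2 18 -1" --pt "0 0 0 0 0 12 -1" --pt "0 0 0 0 0 5 -1" --pt "0 0 0 0 0 0 -1"

```text
time_s: 3.45
tcp_pos: [0.5245, 0.0043, 0.0393]
eef_rot: [179.5, 1.2, 172.8]
contact_force: [-0.5, 0.3, 0.7]
gripper_width: 0.0004
```

```bash
python3 go.py -54 70 27 -54 -42 27
```

```text
t 3.45 tray [-45.7  73.1  39.3] w 0.0004 F [-0.5  0.3  0.7] rot [0.009 0.02  0.009]
delta [ 8.5 -3.1 12.1] reach 0.516
delta [   9.5 -115.1   11.1] reach 0.512
```

Emit:
step_arm --pt "0.005 0.015 0.008 8 -1 5 -1" --pt "0 0 0 0 0 4 -1" --pt "0 0 0 0 0 0 -1"

```text
time_s: 3.75
tcp_pos: [0.5172, 0.005, 0.0313]
eef_rot: [179.7, 0.4, 172.3]
contact_force: [0.0, -0.3, 0.1]
gripper_width: 0.0006
```

```bash
python3 go.py -54 70 27 -54 -42 27
```

```text
t 3.75 tray [-53.1  72.8  31.3] w 0.0006 F [ 0.  -0.3  0.1] rot [0.005 0.007 0.001]
delta [ 0.9 -2.9  4.3] reach 0.516
delta [   1.  -114.9    3.7] reach 0.512
```

Emit:
step_arm --pt "0.005 0.006 0 1 -2 4 -1" --pt "0 0 0 0 -8 0 -1" --pt "0 0 0 0 -10 0 -1" --pt "0 0 0 0 -10 0 -1"

```text
time_s: 4.15
tcp_pos: [0.5126, -0.0254, 0.0274]
eef_rot: [-180.0, 0.1, 172.4]
contact_force: [1.1, -0.5, 1.0]
gripper_width: 0.0002
```

```bash
python3 go.py -54 -42 27;python3 - <<'E'
from h import *; import cv2
cv2.imwrite(f"pics/w2.png",r.capture("wrist")[:,:,::-1])
E
```

```text
t 4.15 tray [-53.6  42.1  27.4] w 0.0002 F [ 1.1 -0.5  1. ] rot [-0.     0.001  0.003]
delta [  0.7 -84.1   0.4] reach 0.512
```

View pics/w2.png

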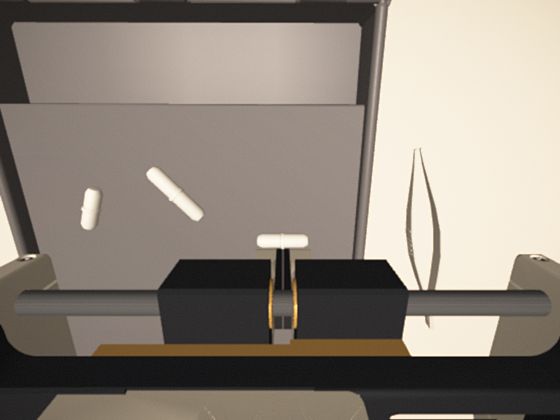

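stir_bar0 lies flush across the fingertips at (283,241). I'll keep sweeping to the ledge.

Emit:
step_arm --pt "0 0 0 0 -10 0 -1" --pt "0 0 0 0 -10 0 -1" --pt "0 0 0 0 -10 0 -1" --pt "0 0 0 0 -10 0 -1" --pt "0 0 0 0 -10 0 -1" --pt "0 0 0 0 -10 0 -1"

```text
time_s: 4.8
tcp_pos: [0.5031, -0.0918, 0.0276]
eef_rot: [-180.0, 0.1, 172.3]
contact_force: [0.0, 0.3, 0.4]
gripper_width: 0.0003
```

```bash
python3 go.py -54 -43 27
```

```text
t 4.8 tray [-54.  -24.9  27.6] w 0.0003 F [0.  0.3 0.4] rot [-0.     0.001  0.001]
delta [  0.  -18.1   0.6] reach 0.513
```

Emit:
step_arm --pt "0 0 0 0 -8 0 -1" --pt "0 0 0 0 -8 0 -1" --pt "0 0 0 0 -5 0 -1" --pt "0 0 0 0 0 0 -1"

```text
time_s: 5.2
tcp_pos: [0.4996, -0.1159, 0.0275]
eef_rot: [-180.0, 0.0, 172.2]
contact_force: [1.2, 0.1, -1.0]
gripper_width: 0.0008
```

```bash
python3 go.py -54 -43 27;python3 - <<'E'
from h import *; import cv2
cv2.imwrite(f"pics/w3.png",r.capture("wrist")[:,:,::-1])
E
```

```text
t 5.2 tray [-54.2 -49.3  27.5] w 0.0008 F [ 1.2  0.1 -1. ] rot [-0.     0.001 -0.   ]
delta [-0.2  6.3  0.5] reach 0.513
```

View pics/w3.png

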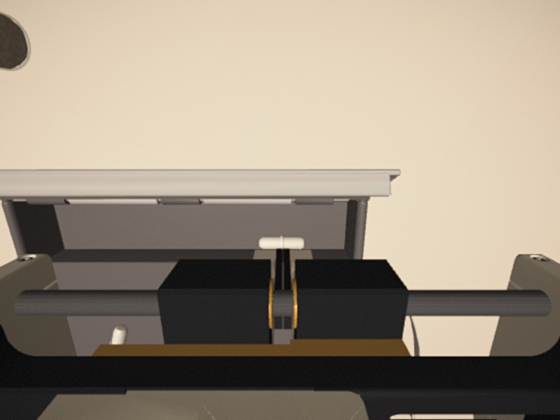

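The bar now looks smaller (45 px), so it has probably dropped into the trough. I'll lift and move behind stir_bar1.

Emit:
step_arm --pt "0 0 0 0 5 -25 -1" --pt "0 0 0 -10 20 -15 -1" --pt "0 0 0 -18 25 0 -1" --pt "0 0 0 -16 20 0 -1" --pt "0 0 0 -8 10 0 -1" --pt "0 0 0 0 0 0 -1"

```text
time_s: 5.85
tcp_pos: [0.5636, -0.0396, 0.0689]
eef_rot: [180.0, 0.0, 172.2]
contact_force: [-1.2, -0.4, -0.0]
gripper_width: 0.0007
```

```bash
python3 go.py 5 36 50 5 36 27;python3 - <<'E'
from h import *; import cv2
for n in("wrist","top"):cv2.imwrite(f"pics/{n}4.png",r.capture(n)[:,:,::-1])
a=cv2.imread("pics/top4.png")[165:300,225:415]
cv2.imwrite("pics/top4c.png",cv2.convertScaleAbs(cv2.resize(a,None,fx=4,fy=4,interpolation=cv2.INTER_CUBIC),alpha=1.5))
E
```

```text
t 5.85 tray [-1.1 34.9 68.9] w 0.0007 F [-1.2 -0.4 -0. ] rot [ 0.  0. -0.]
delta [-6.1  1.1 18.9] reach 0.571
delta [-6.1  1.1 41.9] reach 0.571
```

View pics/wrist4.png

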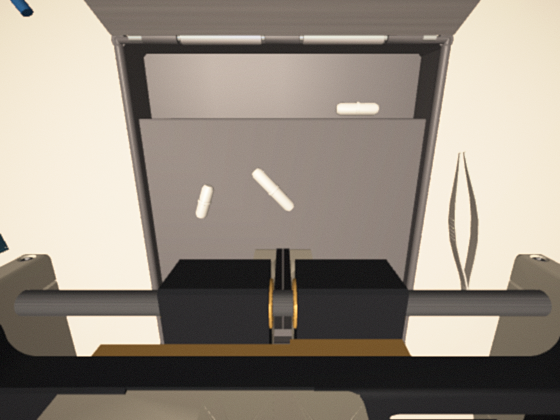

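View pics/top4c.png

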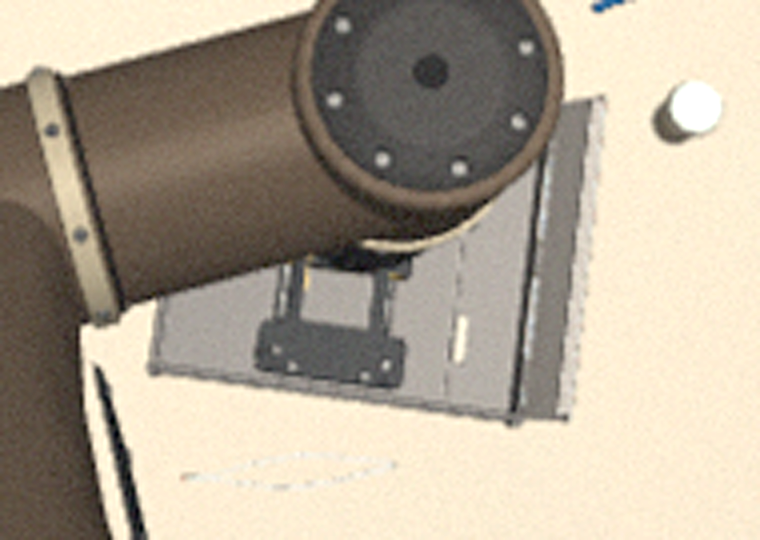

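stir_bar0 is in the trough (wrist (358,108), beyond the ledge line at row 119). The other two have not moved. Lowering behind stir_bar1.

Emit:
step_arm --pt "0 0 0 -5 0 15 -1" --pt "0 0 0 0 0 13 -1" --pt "0 0 0 0 0 8 -1" --pt "0 0 0 0 0 0 -1"

```text
time_s: 6.35
tcp_pos: [0.5641, -0.0435, 0.0289]
eef_rot: [-179.9, -0.2, 172.0]
contact_force: [-0.0, -1.1, -0.4]
gripper_width: 0.0002
```

```bash
python3 go.py 5 36 27
```

```text
t 6.35 tray [-0.  31.1 28.9] w 0.0002 F [-0.  -1.1 -0.4] rot [-0.001 -0.004 -0.004]
delta [-5.   4.9  1.9] reach 0.571
```

Emit:
step_arm --pt "0 -0.004 -0.004 -5 2 1 -1" --pt "0 0 0 0 0 0 -1" --pt "0 0 0 0 -10 0 -1" --pt "0 0 0 0 -10 0 -1"

```text
time_s: 6.75
tcp_pos: [0.5671, -0.0627, 0.0278]
eef_rot: [-179.9, 0.0, 172.4]
contact_force: [-0.4, 0.0, -0.1]
gripper_width: 0.0005
```

```bash
python3 go.py 5 36 27;python3 - <<'E'
from h import *; import cv2
cv2.imwrite(f"pics/w5.png",r.capture("wrist")[:,:,::-1])
E
```

```text
t 6.75 tray [ 5.5 12.5 27.8] w 0.0005 F [-0.4  0.  -0.1] rot [-0.001  0.     0.002]
delta [ 0.4 23.5  0.8] reach 0.571
```

View pics/w5.png

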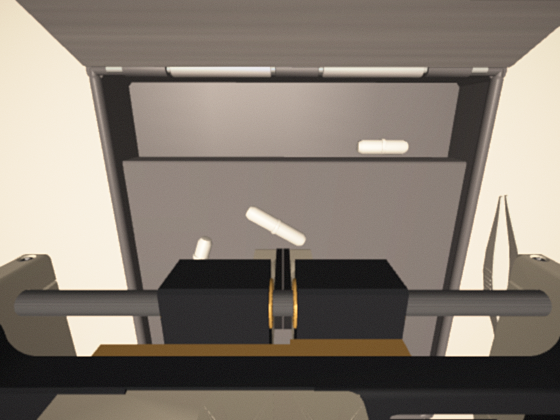

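stir_bar1 (276,226) is turning towards the face and is centred well enough. Continuing.

Emit:
step_arm --pt "0 0 0 0 -10 0 -1" --pt "0 0 0 0 -10 0 -1" --pt "0 0 0 0 -10 0 -1"

```text
time_s: 7.1
tcp_pos: [0.5627, -0.0961, 0.0286]
eef_rot: [-179.9, 0.1, 172.3]
contact_force: [0.3, 0.6, -0.5]
gripper_width: 0.0002
```

```bash
python3 go.py 5 -43 27;python3 - <<'E'
from h import *; import cv2
cv2.imwrite(f"pics/w6.png",r.capture("wrist")[:,:,::-1])
E
```

```text
t 7.1 tray [  5.6 -21.2  28.6] w 0.0002 F [ 0.3  0.6 -0.5] rot [-0.001  0.001  0.001]
delta [  0.6 -21.8   1.6] reach 0.571
```

View pics/w6.png

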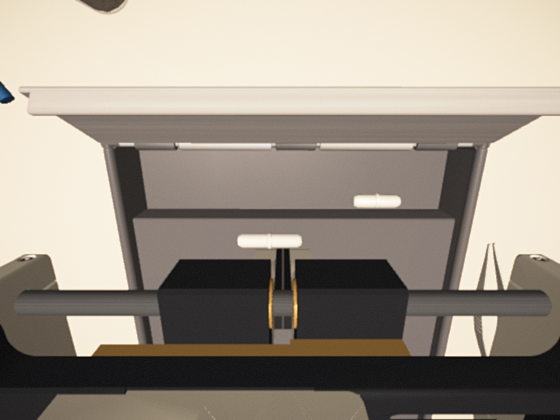

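stir_bar1 is flush to the face at (270,241), with the ledge at row 213. I'll push it over.

Emit:
step_arm --pt "0 0 0 0 -9 1 -1" --pt "0 0 0 0 -8 0 -1" --pt "0 0 0 0 -4 0 -1" --pt "0 0 0 0 0 0 -1"

```text
time_s: 7.55
tcp_pos: [0.559, -0.1211, 0.0277]
eef_rot: [-179.9, 0.1, 172.2]
contact_force: [0.1, -0.2, -1.2]
gripper_width: 0.0001
```

```bash
python3 go.py 55 40 68;python3 - <<'E'
from h import *; import cv2
cv2.imwrite(f"pics/w7.png",r.capture("wrist")[:,:,::-1])
E
```

```text
t 7.55 tray [  5.4 -46.4  27.7] w 0.0001 F [ 0.1 -0.2 -1.2] rot [-0.001  0.001 -0.001]
delta [-49.6  86.4 -40.4] reach 0.621
```

View pics/w7.png

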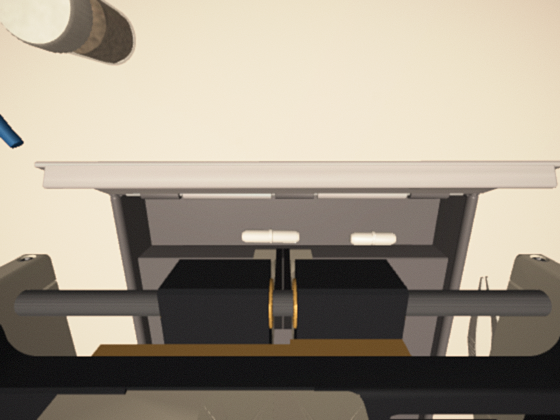

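Two bars are in the trough, (270,237) and (373,239). Now stir_bar2.

Emit:
step_arm --pt "0 0 0 0 5 -25 -1" --pt "0 0 0 -8 20 -15 -1" --pt "0 0 0 -16 25 0 -1" --pt "0 0 0 -14 22 0 -1" --pt "0 0 0 -6 12 0 -1" --pt "0 0 0 0 0 0 -1"

```text
time_s: 8.2
tcp_pos: [0.6149, -0.0401, 0.0686]
eef_rot: [-179.9, -0.0, 172.2]
contact_force: [-0.5, -0.3, -0.3]
gripper_width: 0.0005
```

```bash
python3 go.py 56 42 68 56 42 27;python3 - <<'E'
from h import *; import cv2
cv2.imwrite(f"pics/w8.png",r.capture("wrist")[:,:,::-1])
E
```

```text
t 8.2 tray [49.8 41.4 68.6] w 0.0005 F [-0.5 -0.3 -0.3] rot [-0.001 -0.    -0.001]
delta [-6.2  0.6  0.6] reach 0.622
delta [-6.2  0.7 41.6] reach 0.622
```

View pics/w8.png

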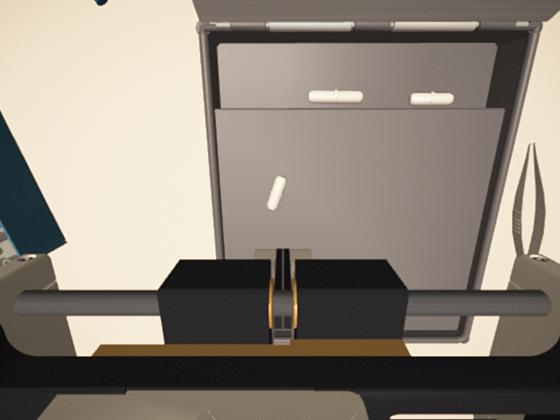

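Emit:
step_arm --pt "0 0 0 -5 1 15 -1" --pt "0 0 0 0 1 13 -1" --pt "0 0 0 0 1 8 -1" --pt "0 0 0 0 0 0 -1"

```text
time_s: 8.65
tcp_pos: [0.6168, -0.0403, 0.0282]
eef_rot: [-179.9, -0.3, 172.0]
contact_force: [0.0, 0.4, -1.0]
gripper_width: 0.0003
```

```bash
python3 go.py 55 40 27
```

```text
t 8.65 tray [51.7 41.4 28.2] w 0.0003 F [ 0.   0.4 -1. ] rot [-0.002 -0.005 -0.004]
delta [-3.3 -1.4  1.2] reach 0.621
```

Emit:
step_arm --pt "0 -0.005 -0.004 -3 0 1 -1" --pt "0 0 0 0 -10 0 -1" --pt "0 0 0 0 -10 0 -1" --pt "0 0 0 0 -10 0 -1" --pt "0 0 0 0 -6 0 -1"

```text
time_s: 9.15
tcp_pos: [0.6147, -0.0798, 0.0276]
eef_rot: [-179.9, 0.1, 172.3]
contact_force: [-0.3, -0.3, 0.0]
gripper_width: -0.0
```

```bash
python3 go.py 55 40 27;python3 - <<'E'
from h import *; import cv2
cv2.imwrite(f"pics/w9.png",r.capture("wrist")[:,:,::-1])
E
```

```text
t 9.15 tray [54.9  2.  27.6] w -0.0 F [-0.3 -0.3  0. ] rot [-0.002  0.001  0.001]
delta [-0.1 38.   0.5] reach 0.621
```

View pics/w9.png

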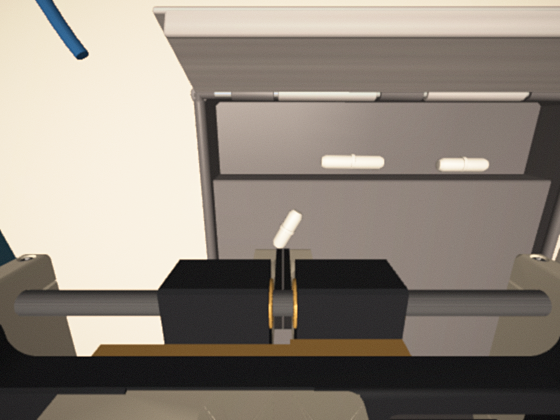

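stir_bar2 (288,230) stays on the face and is turning slightly. Continuing.

Emit:
step_arm --pt "0 0 0 0 -10 0 -1" --pt "0 0 0 0 -10 0 -1" --pt "0 0 0 0 -3 0 -1"

```text
time_s: 9.5
tcp_pos: [0.6114, -0.1054, 0.0282]
eef_rot: [-179.9, 0.1, 172.2]
contact_force: [0.3, 0.4, 0.4]
gripper_width: 0.0004
```

```bash
python3 go.py 55 -45 27;python3 - <<'E'
from h import *; import cv2
cv2.imwrite(f"pics/w10.png",r.capture("wrist")[:,:,::-1])
E
```

```text
t 9.5 tray [ 55.1 -23.8  28.2] w 0.0004 F [0.3 0.4 0.4] rot [-0.002  0.002 -0.   ]
delta [  0.1 -21.2   1.3] reach 0.621
```

View pics/w10.png

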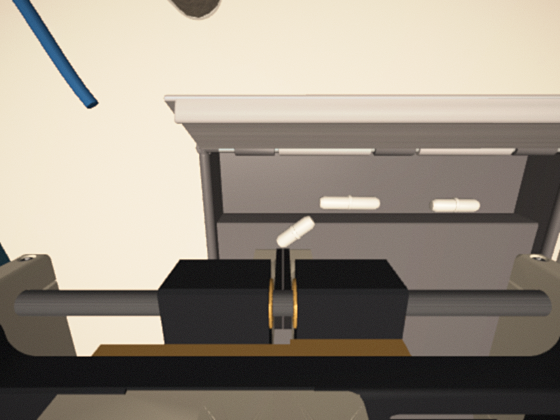

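Emit:
step_arm --pt "0 0 0 0 -9 1 -1" --pt "0 0 0 0 -8 0 -1" --pt "0 0 0 0 -5 0 -1" --pt "0 0 0 0 0 0 -1"

```text
time_s: 9.95
tcp_pos: [0.6082, -0.1291, 0.0272]
eef_rot: [-179.9, 0.1, 172.2]
contact_force: [0.4, 0.6, -0.3]
gripper_width: 0.0006
```

```bash
python3 go.py 55 -45 27;python3 - <<'E'
from h import *; import cv2
cv2.imwrite(f"pics/w11.png",r.capture("wrist")[:,:,::-1])
E
```

```text
t 9.95 tray [ 55.2 -47.8  27.2] w 0.0006 F [ 0.4  0.6 -0.3] rot [-0.002  0.002 -0.   ]
delta [0.2 2.8 0.2] reach 0.621
```

View pics/w11.png

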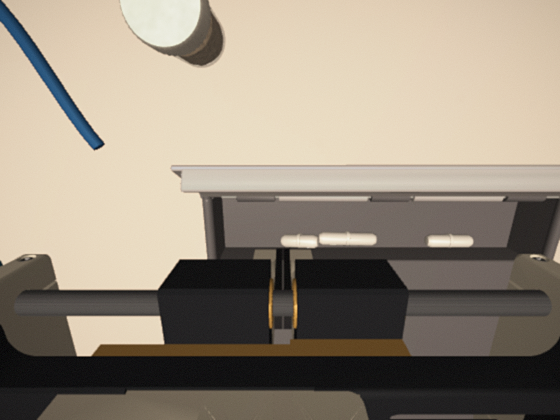

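All three appear past the ledge, at (299,241), (348,239) and (450,241). I'll lift and check.

Emit:
step_arm --pt "0 0 0 4 8 -25 -1" --pt "0 0 0 10 10 -40 -1" --pt "0 0 0 15 10 -40 -1" --pt "0 0 0 15 0 -30 -1" --pt "0 0 0 10 0 0 -1" --pt "0 0 0 0 0 0 -1"

```text
time_s: 10.6
tcp_pos: [0.5564, -0.0914, 0.1656]
eef_rot: [-179.9, -0.1, 172.3]
contact_force: [0.4, 0.1, 0.1]
gripper_width: 0.0004
```

```bash
python3 go.py 0 -140 160;python3 - <<'E'
from h import *; import cv2
cv2.imwrite(f"pics/w12.png",r.capture("wrist")[:,:,::-1])
a=r.capture("scene")[195:350,175:360,::-1]
cv2.imwrite("pics/s12.png",cv2.convertScaleAbs(cv2.resize(a,None,fx=3.8,fy=3.8,interpolation=cv2.INTER_CUBIC),alpha=1.5))
E
```

```text
t 10.6 tray [ -1.3 -17.4 165.6] w 0.0004 F [0.4 0.1 0.1] rot [-0.002 -0.001  0.   ]
delta [  -1.3 -122.6    5.8] reach 0.582
```

View pics/w12.png

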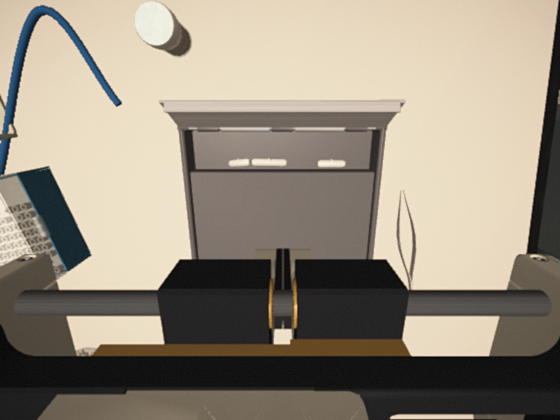

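View pics/s12.png

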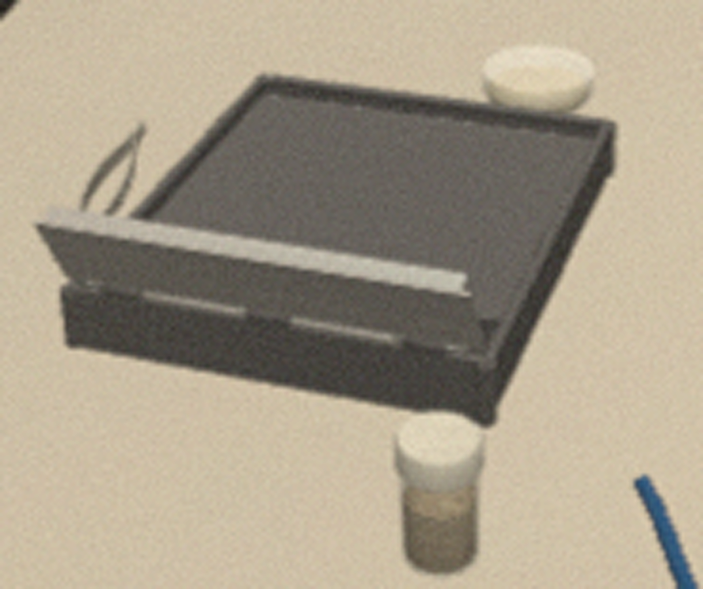

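All three bars lie in the trough (wrist rows 162, beyond the ledge at row 170), and the deck is empty. Next I'll go over and behind the cover.

Emit:
step_arm --pt "0 0 0 0 -25 0 -1" --pt "0 0 0 0 -35 0 -1" --pt "0 0 0 0 -35 0 -1" --pt "0 0 0 0 -30 0 -1" --pt "0 0 0 0 -10 0 -1" --pt "0 0 0 0 0 0 -1"

```text
time_s: 11.3
tcp_pos: [0.5393, -0.2302, 0.1571]
eef_rot: [-179.8, -0.7, 172.4]
contact_force: [0.6, -0.1, 0.0]
gripper_width: 0.0003
```

```bash
python3 go.py 0 -146 55
```

```text
t 11.3 tray [   0.5 -157.2  157.1] w 0.0003 F [ 0.6 -0.1  0. ] rot [-0.004 -0.013  0.002]
delta [ -0.8  11.6 102. ] reach 0.583
```

Emit:
step_arm --pt "-0.004 -0.013 0.002 0 0 25 -1" --pt "0 0 0 0 0 30 -1" --pt "0 0 0 0 0 25 -1" --pt "0 0 0 0 0 12 -1" --pt "0 0 0 0 0 0 -1"

```text
time_s: 11.8
tcp_pos: [0.5404, -0.2279, 0.0596]
eef_rot: [-180.0, -0.1, 172.3]
contact_force: [-0.7, 0.7, -0.6]
gripper_width: 0.0003
```

```bash
python3 go.py 0 -146 57; python3 - <<'E'
from h import *; import cv2
a=r.capture("scene")[120:350,100:360,::-1]
cv2.imwrite("pics/s13.png",cv2.convertScaleAbs(cv2.resize(a,None,fx=2.6,fy=2.6,interpolation=cv2.INTER_CUBIC),alpha=1.5))
E
```

```text
t 11.8 tray [   1.3 -154.8   59.6] w 0.0003 F [-0.7  0.7 -0.6] rot [-0.    -0.002  0.   ]
delta [1.3 8.8 2.6] reach 0.583
```

View pics/s13.png

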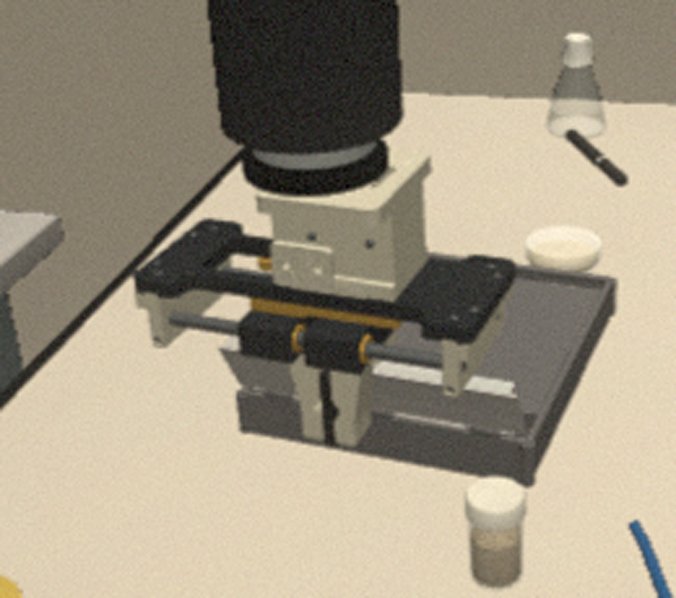

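Emit:
step_arm --pt "0 0 0 1 12 1 -1" --pt "0 0 0 0 10 0 -1" --pt "0 0 0 0 8 0 -1" --pt "0 0 0 0 8 0 -1" --pt "0 0 0 0 8 0 -1" --pt "0 0 0 0 8 0 -1"

```text
time_s: 12.45
tcp_pos: [0.5507, -0.1702, 0.0643]
eef_rot: [-180.0, 0.4, 172.3]
contact_force: [-0.4, -1.0, -1.1]
gripper_width: 0.0005
```

```bash
python3 go.py 0 -58 57; python3 - <<'E'
from h import *; import cv2
a=r.capture("scene")[120:350,100:360,::-1]
cv2.imwrite("pics/s14.png",cv2.convertScaleAbs(cv2.resize(a,None,fx=2.6,fy=2.6,interpolation=cv2.INTER_CUBIC),alpha=1.5))
E
```

```text
t 12.45 tray [  3.8 -96.2  64.3] w 0.0005 F [-0.4 -1.  -1.1] rot [-0.001  0.006  0.002]
delta [ 3.7 38.2  7.2] reach 0.568
```

View pics/s14.png

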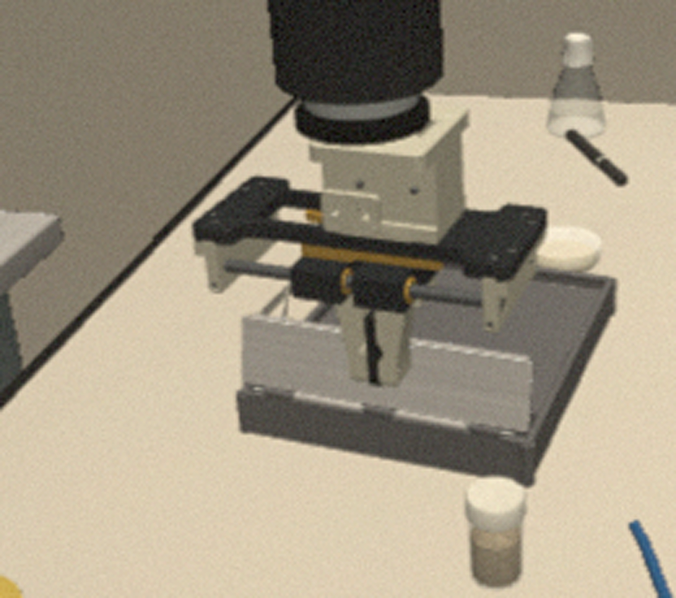

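The cover is about upright. I'll keep pushing and drop slightly.

Emit:
step_arm --pt "0 0.006 0 3 8 1 -1" --pt "0 0 0 0 8 2 -1" --pt "0 0 0 0 8 2 -1" --pt "0 0 0 0 7 2 -1"

```text
time_s: 12.9
tcp_pos: [0.5524, -0.136, 0.057]
eef_rot: [-180.0, 0.0, 172.3]
contact_force: [-0.2, 0.4, 0.1]
gripper_width: 0.0005
```

```bash
python3 go.py 0 -58 57; python3 - <<'E'
from h import *; import cv2
a=r.capture("scene")[120:350,100:360,::-1]
cv2.imwrite("pics/s15.png",cv2.convertScaleAbs(cv2.resize(a,None,fx=2.6,fy=2.6,interpolation=cv2.INTER_CUBIC),alpha=1.5))
E
```

```text
t 12.9 tray [  0.8 -62.1  57. ] w 0.0005 F [-0.2  0.4  0.1] rot [-0.     0.001  0.002]
delta [ 0.8  4.1 -0. ] reach 0.568
```

View pics/s15.png

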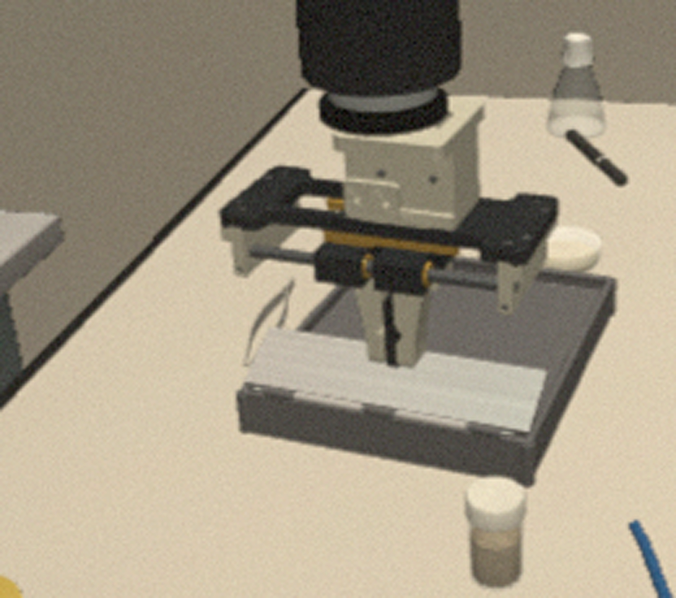

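The cover is well past upright, at about 0.5 rad. I'll press it down near its edge.

Emit:
step_arm --pt "0 0 0 0 2 5 -1" --pt "0 0 0 0 1 5 -1" --pt "0 0 0 0 0 4 -1" --pt "0 0 0 0 0 2 -1"

```text
time_s: 13.35
tcp_pos: [0.5529, -0.1315, 0.039]
eef_rot: [-180.0, -0.0, 172.4]
contact_force: [0.2, 0.0, 0.1]
gripper_width: 0.0002
```

```bash
python3 go.py 0 -56 38
```

```text
t 13.35 tray [  0.7 -57.6  39. ] w 0.0002 F [0.2 0.  0.1] rot [-0.    -0.     0.003]
delta [0.6 1.6 1. ] reach 0.567
```

Emit:
step_arm --pt "0 0 0 0 1 1 -1" --pt "0 0 0 0 0 1 -1"

```text
time_s: 13.55
tcp_pos: [0.5529, -0.1313, 0.0378]
eef_rot: [-179.9, -0.0, 172.4]
contact_force: [-7.1, 6.1, 19.8]
gripper_width: 0.0005
```

```bash
python3 go.py 0 -56 38
```

```text
t 13.55 tray [  0.6 -57.4  37.8] w 0.0005 F [-7.1  6.1 19.8] rot [-0.001 -0.001  0.003]
delta [ 0.6  1.4 -0.2] reach 0.567
```

There is firm contact (20 N) at z = 37.8 mm, the shut height. Retracting straight up to check.

Emit:
step_arm --pt "0 0 0 0 0 -8 -1" --pt "0 0 0 0 0 -30 -1" --pt "0 0 0 0 10 -40 -1" --pt "0 0 0 0 30 -40 -1" --pt "0 0 0 0 30 -20 -1" --pt "0 0 0 0 0 0 -1"

```text
time_s: 14.15
tcp_pos: [0.562, -0.0615, 0.1818]
eef_rot: [-179.9, -0.1, 172.2]
contact_force: [0.5, -0.7, -0.4]
gripper_width: 0.0005
```

```bash
python3 go.py 0 -56 38; python3 - <<'E'
from h import *; import cv2
cv2.imwrite(f"pics/w16.png",r.capture("wrist")[:,:,::-1])
a=r.capture("scene")[195:350,175:360,::-1]
cv2.imwrite("pics/s16.png",cv2.convertScaleAbs(cv2.resize(a,None,fx=3.8,fy=3.8,interpolation=cv2.INTER_CUBIC),alpha=1.5))
P=np.array([.55999,-.07435,0]);t=-0.13519
for a in(0,.05,.1,.2):
  for x in(-97,97):
    q=np.array([x,-90+48*np.cos(a),38+48*np.sin(a)])/1000
    w=P+[np.cos(t)*q[0]-np.sin(t)*q[1],np.sin(t)*q[0]+np.cos(t)*q[1],q[2]]
    print(a,x,((proj("scene",w)-[175,195]+.5)*3.8-.5).round(0),proj("wrist",w).round(0))
E
```

```text
t 14.15 tray [  0.2  13.  181.8] w 0.0005 F [ 0.5 -0.7 -0.4] rot [-0.001 -0.002 -0.002]
delta [ -0.2 -68.8 143.8] reach 0.567
0 -97 [118. 222.] [375. 149.]
0 97 [518. 287.] [182. 150.]
0.05 -97 [118. 217.] [375. 149.]
0.05 97 [518. 283.] [181. 150.]
0.1 -97 [117. 213.] [376. 150.]
0.1 97 [518. 278.] [181. 150.]
0.2 -97 [116. 205.] [378. 149.]
0.2 97 [518. 270.] [179. 150.]
```

View pics/s16.png

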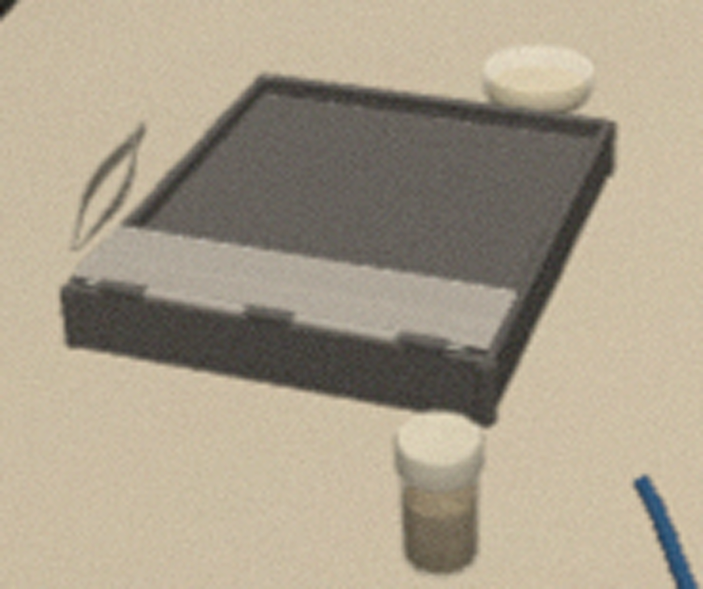

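View pics/w16.png

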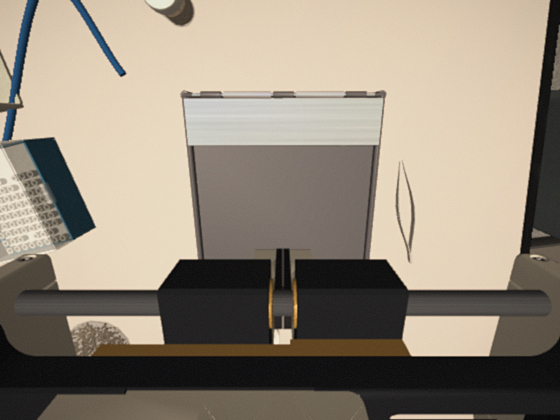

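The cover's free edge is at (122,229) and (517,291). The prediction for shut is (118,222) and (518,287), and any opening would put it higher. The deck is empty and the tweezers, dish and jar are where they were. Handing in.

```bash
python3 -c "
from plant import r
print(r.get_state()['time_s'],r.close_job())"
```

```text
the job is handed in; nothing more can be done
14.25 None
```

The job is done and handed in at 14.25 s, well under the 64 s limit. I swept the three stir bars, one stroke each with shut fingers, over the ledge into the trough. Then I pushed the cover over from behind and pressed it down.

**Checks:**
- **Bars:** before closing, the wrist picture showed all three past the ledge in the trough, and the deck was empty. I judged that by eye and did not measure how deep they lay.
- **Cover:** the fingers met a firm stop of about 20 N at 37.8 mm, against the stated shut height of 38 mm. In the scene picture its edge is 4–7 px (enlarged view, 1–2 camera px) below the predicted shut line. Any opening would put it above that line.
- **Left alone:** the tweezers, petri dish and sample jar look unmoved in the before-and-after scene pictures. The arm ended clear of everything, about 0.18 m up.

No check failed. The TCP drifted by a few millimetres on some moves, so I re-measured and corrected as I went.

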